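# Photograph the heavier mount

### The job

First seat the white background tile flat and square in the pocket of the photo station and let go of it. Then lift the two black mounts in turn to feel which is heavier, and leave the lighter one standing upright in the tray's yellow half; leave the other things on the bench alone. Finish while holding the heavier mount, still and upright, at the photo point in front of the station's camera lens, clear above the tile: do not put it down or let go.

Things in the scene. Friction and masses are not known exactly. Their poses are not given: they have to be found in the camera images.
- tile_mid (a point): white ceramic background tile, 66 x 50 x 14 mm (its x, y, z), lying flat on the bench at the start; the point is its centre; it can be lifted across its 50 mm width and fits the pocket either way round
- pocket (a point): centre of the floor of the rectangular pocket in the dark steel base of the photo station (fixed): the pocket is 69 x 53 mm (x, y of this frame), 6 mm deep; its floor lies 14 mm above the bench and the base's upper face 20 mm above the bench, so the seated tile stands 8 mm proud with its centre 7 mm above this point. The base reaches 60 mm either way in x and 55 mm in y
- view (a point): the photo point, straight above the centre of the pocket, 90 mm above the bench, on the level line of sight of the station's camera; a mount to be photographed has its centre here. The camera (black box 44 x 40 x 46 mm, its top 115 mm above the bench; with its lens) stands on the station's -y side, lens front 88 mm from this point, looking along +y of this frame
- mount_k_mid (a point): one of two outwardly identical specimen mounts: plain black resin cylinder, 50 mm across, 45 mm tall, standing upright in the red half of the tray, at the start about 100 mm apart; the point is its centre, half-way up, z along its axis. Hidden inside, one mount has a steel core and the other an aluminium core, drawn anew each time. The weights vary too: both under 0.4 kg, the steel one always at least 0.13 kg heavier; the core may shift a millimetre or two inside
- mount_m_mid (a point): one of two outwardly identical specimen mounts: plain black resin cylinder, 50 mm across, 45 mm tall, standing upright in the red half of the tray, at the start about 100 mm apart; the point is its centre, half-way up, z along its axis. Hidden inside, one mount has a steel core and the other an aluminium core, drawn anew each time. The weights vary too: both under 0.4 kg, the steel one always at least 0.13 kg heavier; the core may shift a millimetre or two inside
- tray: shallow plastic tray (fixed), 240 x 210 mm (x, y), rim 10 mm high, walls and floor 4 mm thick, with a 10 mm high divider along y through its middle: the half towards the robot (-x) has a red floor and holds both mounts at the start, the far half (+x) has a yellow floor and is empty; the origin is the centre of its underside, on the bench
- aside (a point): centre of the yellow floor of the tray's far half, 60 mm along x from the tray's centre, 4 mm above the bench; this half is 114 x 202 mm inside (x, y), room for both mounts side by side along y; the lighter mount must end up anywhere in it
- jar_amber: bystander, to be left alone: squat amber glass jar with a black cap, 56 mm across, 85 mm tall; the origin is on its underside
- jar_green: bystander, to be left alone: white plastic jar with a green cap, 48 mm across, 70 mm tall; the origin is on its underside
- bottle_red: bystander, to be left alone: red bottle with a black cap, 52 mm across, 150 mm tall; the origin is on its underside
- bottle_blue: bystander, to be left alone: white bottle with a blue cap, 56 mm across, 115 mm tall; the origin is on its underside
- cup: bystander, to be left alone: grey plastic cup, 68 mm across, 85 mm tall; the origin is on its underside
- slide_box: bystander, to be left alone: small blue box 50 x 80 x 26 mm with a grey band; the origin is on its underside
- brush: bystander, to be left alone: brush lying on the bench; the origin is on its underside
- spatula: bystander, to be left alone: spatula lying on the bench; the origin is on its underside
Mind the look-alikes: they are no part of the job. Leave any blue or pink look-alike of the part that bears mount_k_mid alone. Of the things shaped like the part that bears tile_mid, the white one is meant.

How it is judged (in metres and radians):
On the way, in this order (a step that is already met when the one before it is completed fails the run):
1. the tile lies flat and square in the pocket, released (horizontal distance between tile_mid and pocket below 0.0035 m and z of tile_mid in the frame of pocket below 0.0085 m and angle between tile_mid's own z axis and vertical below 0.04 rad and angle between the x axis of tile_mid and the x axis of pocket, either way round below 0.07 rad and contact force between tile and the fingers below 0.1 N), for 0.2 s.
2. a mount is lifted in the fingers (((height (world z) of mount_k_mid above 0.04 m and contact force between mount_k and the fingers above 1 N and contact force between mount_k and tray below 0.05 N) or (height (world z) of mount_m_mid above 0.04 m and contact force between mount_m and the fingers above 1 N and contact force between mount_m and tray below 0.05 N))), for 0.2 s.
3. the lighter mount stands upright in the tray's yellow half, released (((x of mount_k_mid in the frame of aside between -0.042 and 0.042 m and y of mount_k_mid in the frame of aside between -0.085 and 0.085 m and z of mount_k_mid in the frame of aside below 0.026 m and angle between mount_k_mid's own z axis and vertical below 0.1 rad and linear speed of mount_k below 0.02 m/s and contact force between mount_k and the arm below 0.1 N and contact force between mount_k and the fingers below 0.1 N and contact force between mount_k and tray between 1 and 2.45 N) or (x of mount_m_mid in the frame of aside between -0.042 and 0.042 m and y of mount_m_mid in the frame of aside between -0.085 and 0.085 m and z of mount_m_mid in the frame of aside below 0.026 m and angle between mount_m_mid's own z axis and vertical below 0.1 rad and linear speed of mount_m below 0.02 m/s and contact force between mount_m and the arm below 0.1 N and contact force between mount_m and the fingers below 0.1 N and contact force between mount_m and tray between 1 and 2.45 N))), for 0.2 s.
4. the other mount is lifted in the fingers ((((x of mount_k_mid in the frame of aside between -0.042 and 0.042 m and y of mount_k_mid in the frame of aside between -0.085 and 0.085 m and z of mount_k_mid in the frame of aside below 0.026 m and angle between mount_k_mid's own z axis and vertical below 0.1 rad and linear speed of mount_k below 0.02 m/s and contact force between mount_k and the arm below 0.1 N and contact force between mount_k and the fingers below 0.1 N and contact force between mount_k and tray between 1 and 2.45 N) and (height (world z) of mount_m_mid above 0.04 m and contact force between mount_m and the fingers above 1 N and contact force between mount_m and tray below 0.05 N)) or ((x of mount_m_mid in the frame of aside between -0.042 and 0.042 m and y of mount_m_mid in the frame of aside between -0.085 and 0.085 m and z of mount_m_mid in the frame of aside below 0.026 m and angle between mount_m_mid's own z axis and vertical below 0.1 rad and linear speed of mount_m below 0.02 m/s and contact force between mount_m and the arm below 0.1 N and contact force between mount_m and the fingers below 0.1 N and contact force between mount_m and tray between 1 and 2.45 N) and (height (world z) of mount_k_mid above 0.04 m and contact force between mount_k and the fingers above 1 N and contact force between mount_k and tray below 0.05 N)))), for 0.2 s.
At the end, for the whole second after the job is handed in: Tile in pocket: within 3.5 mm of centre, 1.5 mm of its seat, tilt 0.04 rad, square to 0.07 rad, released. Lighter mount upright (0.1 rad) in the yellow half, still, untouched. Heavier mount held by the fingers alone, within 25 mm sideways, 20 mm in height of the photo point, upright to 0.15 rad (all of step 1 and (((x of mount_k_mid in the frame of aside between -0.042 and 0.042 m and y of mount_k_mid in the frame of aside between -0.085 and 0.085 m and z of mount_k_mid in the frame of aside below 0.026 m and angle between mount_k_mid's own z axis and vertical below 0.1 rad and linear speed of mount_k below 0.02 m/s and contact force between mount_k and the arm below 0.1 N and contact force between mount_k and the fingers below 0.1 N and contact force between mount_k and tray between 1 and 2.45 N) and (horizontal distance between mount_m_mid and view below 0.025 m and z of mount_m_mid in the frame of view between -0.02 and 0.02 m and angle between mount_m_mid's own z axis and vertical below 0.15 rad and contact force between mount_m and the fingers above 1 N and linear speed of mount_m below 0.02 m/s and contact force between mount_m and station below 0.05 N and contact force between mount_m and tile below 0.05 N and contact force between mount_m and mount_k below 0.05 N)) or ((x of mount_m_mid in the frame of aside between -0.042 and 0.042 m and y of mount_m_mid in the frame of aside between -0.085 and 0.085 m and z of mount_m_mid in the frame of aside below 0.026 m and angle between mount_m_mid's own z axis and vertical below 0.1 rad and linear speed of mount_m below 0.02 m/s and contact force between mount_m and the arm below 0.1 N and contact force between mount_m and the fingers below 0.1 N and contact force between mount_m and tray between 1 and 2.45 N) and (horizontal distance between mount_k_mid and view below 0.025 m and z of mount_k_mid in the frame of view between -0.02 and 0.02 m and angle between mount_k_mid's own z axis and vertical below 0.15 rad and contact force between mount_k and the fingers above 1 N and linear speed of mount_k below 0.02 m/s and contact force between mount_k and station below 0.05 N and contact force between mount_k and tile below 0.05 N and contact force between mount_k and mount_m below 0.05 N)))); the arm keeps its last pose, push and grip.
It fails at once if a bystander was moved more than 30 mm (distance of any of jar_amber, jar_green, bottle_red, bottle_blue, cup, slide_box, brush, spatula from where it was at the start of the episode above 0.03 m).
It also fails if it takes over 66 s, if anything falls off the work surface, if the arm or the gripper's body presses on something with over 40 N, if the wrist force passes 120 N, or if a joint passes its speed limit or range.

### The arm

A 6-joint arm with a two-finger parallel gripper is mounted at the origin on the work surface. World frame = base frame: x ahead of the robot, y to its left, z up, the work surface at z = 0. Lengths are in m, angles in degrees, forces in N, time in s.
With the tool pointing down it reaches from about 0.225 to 0.875 m from the base axis. Payload 3.4 kg.
Tool frame: the origin (TCP) lies midway between the tips of the shut fingers; the grasp point (between the pads) lies tcp_to_grasp behind it (tcp_to_grasp is the distance from the TCP to the grasp point, in m); z points along the fingers, y is the line along which they close (so a half turn about z gives the same grasp; the last joint's range is limited). The gripper opens to 85 mm and grips with 20 to 120 N. Pads are 22 mm wide; open, the fingers measure 114 mm over their backs; the gripper's body (76 mm by 85 mm) begins 54 mm behind the grasp point. The pads swing forward as they close: fully open they stand 13 mm farther back than shut.
Start: joints at [-80.615, 15.808, 86.224, -0, 77.962, -6.933], TCP at [0.162, -0.552, 0.231] pointing down, gripper open.
Joint ranges: [-165.64, 165.64], [-43.16, 119.46], [12.63, 154.43], [-67.54, 247.53], [6.08, 155.33], [-154.97, 154.97]. Speed limits (degrees/s): [147.25, 147.25, 180, 180, 180, 180].

### API

Orientations are given as [roll, pitch, yaw] about the fixed x, y, z axes, in that order (R = Rz(yaw) Ry(pitch) Rx(roll)).
In Python, from station import observe, capture, get_calibration, job_done, tcp_to_grasp gives the robot as it stands. The module is installed in compiled form; this text tells all that it offers.
- The arm moves only by the tool step_arm, never from a script. Its argument "motion" is a list of rows, each a list of 7 numbers: the opening, from -1 (shut) to 1 (fully open), then the shift along the tool's x, y, z scaled (see below), then the turn, a rotation vector about the tool's x, y, z scaled (see below). In form: [[jaw, tx, ty, tz, rx, ry, rz], ...]. A call has 1 to 20 rows; each row is the pose to reach, as a shift and turn from the pose commanded when the call began, along the tool's axes at that moment, turning the shorter way round; what a row does not reach only later rows make up. The controller multiplies each number of a shift by 120 mm and each number of a turn by pi rad. A row lasts 1/12 s, in which the tool goes at most 41.7 mm and 7.16 degrees, less where a joint would pass 70% of its speed; a pose out of reach is approached as far as the arm can. A call with a number of a shift or a turn outside -1 to 1 is refused whole. A call with a gripper value outside its range is refused whole. The fingers move at their own pace and stop on an object; "force" is the grip in N (left out, the last holds). Time passes only in rows, so rows that repeat a pose let the fingers close. It gives the time, the measured TCP pose, the force, the opening and the grip force at its end, in the units of the state.
- observe(): the state, without advancing time (a new reading comes with each control period).
- capture(name): name is "scene" or "top" or "wrist"; returns the picture (480x640x3 uint8, blue, green, red); there is no depth.
- get_calibration(name): a dict with "mtx" (3x3 intrinsics, pixels), "extrinsics" (4x4, takes a point from world to camera coordinates); the wrist camera has in their place "hand_eye" (4x4, takes a point from camera to tool coordinates, whose origin is the TCP and whose axes are the flange's). Camera axes: x right, y down, z forward; pixel columns grow to the right and rows downward; lengths in m; the calibration is good to about 2 mm. A picture is of the moment at which its call begins: read the wrist's pose just before it. get_calibration takes no time and is no camera call.
- job_done(): hands the job in; it is judged then, once.
The state is a dict: "time_s": time; "joint_positions": joint angles; "qvel": joint speeds; "effort": joint torques, N m; "tool_pos": TCP position; "ee_rot": TCP orientation; "contact_force": force on the tool from outside, world axes, zero at the start; "moment": the same for the moment, N m; "width": opening from 0.0 (shut) to 1.0 (fully open); "grasp_force": force on a finger pad.
Only numpy, scipy, OpenCV 4.12 (cv2) and the standard library are available. Lean on these libraries where they do the work, as an engineer would, in place of code of your own. Each camera call takes 0.05 s, during which the arm holds its last target. There are 200 camera calls.

## Working session

There is one attempt and no reset: what is moved stays moved. The work goes in short steps, Python scripts to look and compute and a tool call to move; the robot and the scene stay as the last step left them, time stands still between calls to the robot, and variables do not carry over. Pictures are saved under pics/ and viewed, at most 10 in all, crops included, and the job is handed in when it is done.

Besides the shell and the picture viewer there is one more tool, called as name(argument=value, ...), one argument or row to a line, values as JSON. step_arm: Moves the arm, as the interface text tells. Its arguments: {"type":"object","properties":{"motion":{"type":"array","items":{"type":"array","items":{"type":"number"}}},"force":{"type":"number"}},"required":["motion"]}

```bash
mkdir -p pics
python3 - <<'E'
from station import *
import cv2,numpy as np
print(observe(), tcp_to_grasp if not callable(tcp_to_grasp) else tcp_to_grasp())
for n in ("scene","top","wrist"):
    cv2.imwrite(f"pics/{n}0.png",capture(n)); print(n,{k:np.round(v,4).tolist() for k,v in get_calibration(n).items()})
E
```

```text
{'time_s': 0.0, 'joint_positions': array([-8.06145320e+01,  1.58487814e+01,  8.62954119e+01,  1.51519521e-03,
        7.79631671e+01, -6.93262811e+00]), 'qvel': array([-0.02598235,  0.02577599,  0.04632424,  0.01367955,  0.01302329,
        0.12619992]), 'effort': array([ 1.64045182e-04, -4.16766572e+01, -2.45802712e+01, -3.77237177e-05,
        1.11554601e-02,  1.17246466e-05]), 'tool_pos': array([ 0.16147544, -0.55130477,  0.23042685]), 'ee_rot': array([-1.79893603e+02, -1.44290743e-02,  1.63177653e+01]), 'contact_force': array([ 0.25166103, -0.10539622,  0.34128214]), 'moment': array([ 0.08088327, -0.05132324, -0.03894042]), 'grasp_force': 0.0, 'width': 0.998369383634667} 0.0187
scene {'mtx': [[504.153, 0.0, 320.9469], [0.0, 504.153, 243.859], [0.0, 0.0, 1.0]], 'extrinsics': [[0.3061, 0.9519, -0.0111, -0.2794], [0.8111, -0.2669, -0.5204, -0.3926], [-0.4984, 0.1503, -0.8539, 1.7374], [0.0, 0.0, 0.0, 1.0]]}
top {'mtx': [[610.678, 0.0, 325.3431], [0.0, 610.678, 233.4702], [0.0, 0.0, 1.0]], 'extrinsics': [[0.0135, -0.9999, -0.0015, 0.1256], [-0.9865, -0.013, -0.163, 0.5611], [0.163, 0.0037, -0.9866, 1.2837], [0.0, 0.0, 0.0, 1.0]]}
wrist {'mtx': [[406.1204, 0.0, 317.7616], [0.0, 406.1204, 244.5995], [0.0, 0.0, 1.0]], 'hand_eye': [[-0.0006, -0.9564, -0.2921, 0.076], [1.0, -0.0004, -0.0006, 0.0012], [0.0005, -0.2921, 0.9564, -0.1434], [0.0, 0.0, 0.0, 1.0]]}
```

View pics/top0.png

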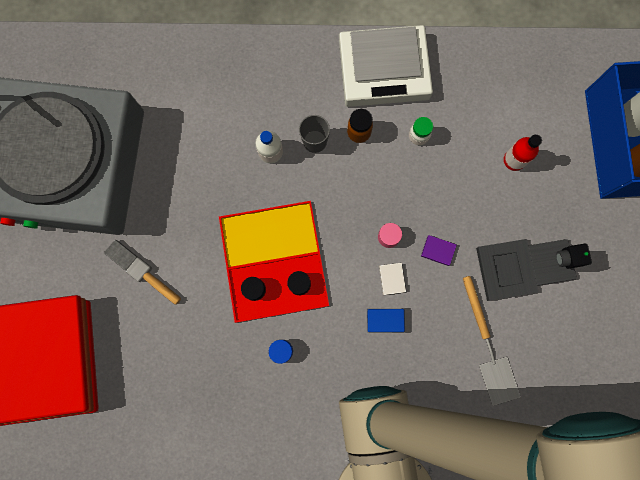

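View pics/scene0.png

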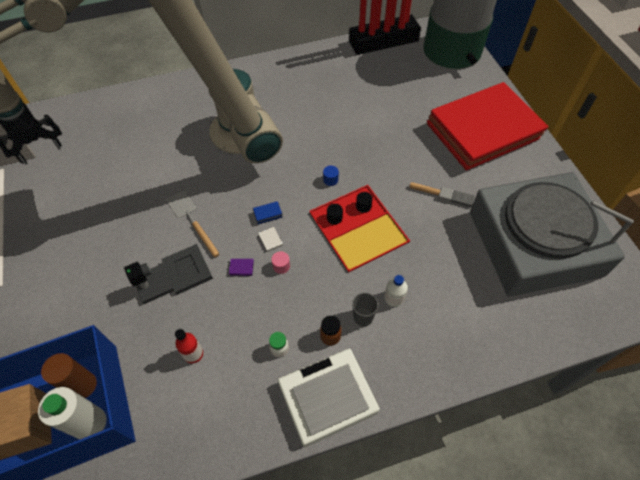

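The top view shows the white tile at (393,279), the pocket at (509,269) with the camera at (575,256), the mounts at (253,289) and (299,284), and the tray centred at (275,262). The scene view shows the same layout, with the tile at (270,239) and the pocket at (193,267).

```bash
cat > h.py <<'E'
from station import *
import cv2,numpy as np
from scipy.spatial.transform import Rotation as R
def cam(n,st=None):
    c=get_calibration(n); K=np.array(c["mtx"])
    if n!="wrist":
        T=np.linalg.inv(np.array(c["extrinsics"]))
    else:
        st=st or observe(); T=np.eye(4)
        T[:3,:3]=R.from_euler('xyz',st["ee_rot"],degrees=True).as_matrix(); T[:3,3]=st["tool_pos"]
        T=T@np.array(c["hand_eye"])
    return K,T
def ray(C,uv):
    K,T=C; uv=np.atleast_2d(uv).astype(float)
    d=np.c_[uv,np.ones(len(uv))]@np.linalg.inv(K).T@T[:3,:3].T
    return T[:3,3],d/np.linalg.norm(d,axis=1)[:,None]
def plane(C,uv,z):
    o,d=ray(C,uv); return o+d*((z-o[2])/d[:,2])[:,None]
def proj(C,p):
    K,T=C; q=(np.atleast_2d(p)-T[:3,3])@T[:3,:3]; q=q@K.T; return q[:,:2]/q[:,2:]
def tri(C1,u1,C2,u2):
    A=np.zeros((3,3));b=np.zeros(3)
    L=[]
    for C,u in((C1,u1),(C2,u2)):
        o,d=ray(C,u);d=d[0];P=np.eye(3)-np.outer(d,d);A+=P;b+=P@o;L.append((o,P))
    x=np.linalg.solve(A,b); return x,max(np.linalg.norm(P@(x-o)) for o,P in L)
def blobs(m,amin=80):
    m=cv2.morphologyEx(m.astype(np.uint8)*255,cv2.MORPH_OPEN,np.ones((3,3)))
    cs,_=cv2.findContours(m,cv2.RETR_EXTERNAL,cv2.CHAIN_APPROX_NONE)
    return [c for c in cs if cv2.contourArea(c)>amin]
def shot(n,name=None):
    st=observe(); C=cam(n,st); im=capture(n)
    if name: cv2.imwrite(f"pics/{name}.png",im)
    return C,im,st
def rect(pts):
    """min-area rect of world xy: centre, sizes, yaw of long side (deg)"""
    (c,s,a)=cv2.minAreaRect((np.asarray(pts)[:,:2]*1000).astype(np.float32))
    if s[0]<s[1]: s=s[::-1];a+=90
    return np.round(c,1),np.round(s,1),round((a+90)%180-90,1)
E
python3 - <<'E'
from h import *
t=cv2.imread("pics/top0.png");s=cv2.imread("pics/scene0.png");T=cam("top");S=cam("scene")
def white(im):h=cv2.cvtColor(im,cv2.COLOR_BGR2HSV);return (h[...,1]<40)&(h[...,2]>150)
def dark(im):return im.max(2)<50
def hue(im,a,b):h=cv2.cvtColor(im,cv2.COLOR_BGR2HSV);return (h[...,0]>=a)&(h[...,0]<=b)&(h[...,1]>150)&(h[...,2]>100)
def roi(m,x0,y0,x1,y1):
    k=np.zeros_like(m);k[y0:y1,x0:x1]=1;return m&k
def cen(c):M=cv2.moments(c);return np.array([M['m10'],M['m01']])/M['m00']
ct=blobs(roi(white(t),375,255,412,300));cs=blobs(roi(white(s),250,220,290,260),40)
print("tile",rect(plane(T,ct[0][:,0],.014)),len(ct),len(cs),tri(T,cen(ct[0]),S,cen(cs[0])))
mt=blobs(roi(dark(t),235,265,320,305),60);ms=blobs(roi(dark(s),320,185,380,230),40)
for c in mt:
    e=cv2.minEnclosingCircle(c);print("mt",e,plane(T,cen(c),.049))
for c in ms:
    e=cv2.minEnclosingCircle(c);print("ms",e,plane(S,cen(c),.04))
y=blobs(roi(hue(t,22,35),200,190,340,280));print("yellow",rect(plane(T,y[0][:,0],.004)))
r=blobs(roi(hue(t,22,35)|hue(t,0,10)|hue(t,170,180)|dark(t),205,190,340,330));print("tray",rect(plane(T,max(r,key=cv2.contourArea)[:,0],.01)))
print("pocket~",plane(T,[[509,269],[575,256]],.02))
crop=t[220:320,460:620];cv2.imwrite("pics/st.png",cv2.resize(crop,None,fx=5,fy=5,interpolation=2))
E
```

```text
tile (array([466.6, -14.7]), array([65.3, 50.8]), 7.9) 1 1 (array([ 0.46632309, -0.01438052,  0.01490773]), np.float64(0.000732802836050153))
mt ((253.0, 288.0), 12.369417190551758) [[0.43800814 0.28648969 0.049     ]]
mt ((298.5472106933594, 282.9806823730469), 11.885069847106934) [[0.45091303 0.18866129 0.049     ]]
ms ((333.4193420410156, 213.74192810058594), 9.869428634643555) [[0.4609006 0.1869322 0.04     ]]
ms ((363.3863525390625, 201.72727966308594), 9.871835708618164) [[0.44753004 0.2851254  0.04      ]]
yellow (array([562.6, 260.3]), array([200.8, 110.8]), -79.2)
tray (array([502.8, 248.7]), array([239.2, 210.7]), 10.8)
pocket~ [[ 0.48986807 -0.27175023  0.02      ]
 [ 0.52061323 -0.41830503  0.02      ]]
```

View pics/st.png

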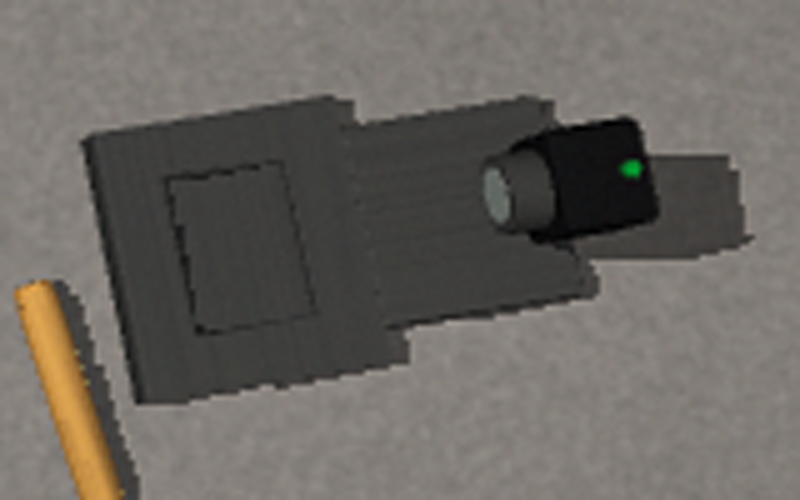

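The crop shows the pocket outline with corners at crop pixels (167,178), (285,160), (317,314) and (203,332), so its yaw is about 12–13°. I'll move over the pocket to look with the wrist camera.

step_arm(
  motion=[
    [1, 0.82, -0.37, 0.12, 0, 0, 0],
    [1, 0.82, -0.37, 0.12, 0, 0, 0],
    [1, 0.82, -0.37, 0.12, 0, 0, 0],
    [1, 0.82, -0.37, 0.12, 0, 0, 0],
  ],
)

```text
time_s: 0.48
tool_pos: [0.2463, -0.4771, 0.2159]
ee_rot: [-179.8, -0.2, 16.5]
contact_force: [-0.4, -0.3, 0.1]
width: 0.997
grasp_force: 0.0
```

step_arm(
  motion=[
    [1, 0.82, -0.37, 0.12, 0, 0, 0],
    [1, 0.82, -0.37, 0.12, 0, 0, 0],
    [1, 0.82, -0.37, 0.12, 0, 0, 0],
    [1, 0.82, -0.37, 0.12, 0, 0, 0],
  ],
)

```text
time_s: 0.82
tool_pos: [0.3279, -0.4078, 0.2017]
ee_rot: [-179.8, -0.1, 16.5]
contact_force: [-0.6, 0.1, -0.4]
width: 0.996
grasp_force: 0.0
```

step_arm(
  motion=[
    [1, 0.82, -0.37, 0.12, 0, 0, 0],
    [1, 0.82, -0.37, 0.12, 0, 0, 0],
    [1, 0.82, -0.37, 0.12, 0, 0, 0],
    [1, 0.82, -0.37, 0.12, 0, 0, 0],
  ],
)

```text
time_s: 1.15
tool_pos: [0.4097, -0.3386, 0.1874]
ee_rot: [-179.9, -0.1, 16.5]
contact_force: [-0.3, -0.4, 0.5]
width: 1.0
grasp_force: 0.0
```

step_arm(
  motion=[
    [1, 0.82, -0.37, 0.12, 0, 0, 0.02],
    [1, 0.82, -0.37, 0.12, 0, 0, 0.02],
    [1, 0.82, -0.37, 0.12, 0, 0, 0.02],
    [1, 0.82, -0.37, 0.12, 0, 0, 0.02],
    [1, 0.82, -0.37, 0.12, 0, 0, 0.02],
  ],
)

```text
time_s: 1.57
tool_pos: [0.4893, -0.2714, 0.1734]
ee_rot: [180.0, 0.1, 12.8]
contact_force: [-0.2, -0.1, 0.0]
width: 1.001
grasp_force: 0.0
```

Run:
```python
from h import *
C,im,st=shot("wrist","w1")
print(st["time_s"],st["tool_pos"],st["ee_rot"])
```

```text
1.5667 [ 0.48933473 -0.27142847  0.17336835] [1.79966031e+02 8.84741535e-02 1.28376258e+01]
```

View pics/w1.png

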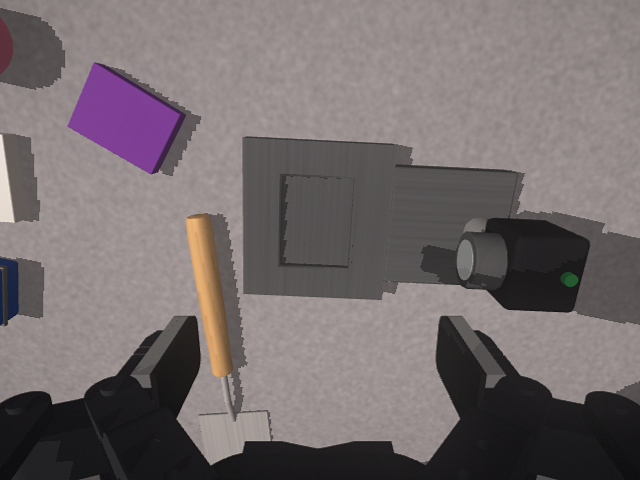

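The wrist view shows the pocket with rim corners near (282,175), (354,177), (349,268) and (279,267). The base's left edge is at u=243 and spans v=137–294. I'll fit the edge lines from gradients.

```bash
cat >> h.py <<'E'
def edgepts(g,axis,lo,hi,ks,sign=0):
    """strongest gradient along u (axis 0) or v (axis 1) between lo..hi on lines ks"""
    g=cv2.GaussianBlur(g.astype(np.float32),(3,3),0);out=[]
    for k in ks:
        p=g[k,:] if axis==0 else g[:,k]
        d=np.gradient(p)[lo:hi]; d=np.abs(d) if sign==0 else np.clip(d*sign,0,None)
        i=int(d.argmax()); w=d[max(0,i-1):i+2]
        q=lo+max(0,i-1)+(w*np.arange(len(w))).sum()/max(w.sum(),1e-9)
        out.append((q,k) if axis==0 else (k,q))
    return np.array(out)
def line(p):
    p=p.astype(np.float32)
    for _ in range(3):
        vx,vy,x,y=cv2.fitLine(p,cv2.DIST_HUBER,0,.01,.01).ravel()
        r=np.abs((p[:,0]-x)*vy-(p[:,1]-y)*vx); p=p[r<max(.7,1.5*np.median(r))]
    return np.cross([x,y,1],[x+vx,y+vy,1]),len(p)
def meet(a,b): q=np.cross(a,b); return q[:2]/q[2]
E
python3 - <<'E'
from h import *
im=cv2.imread("pics/w1.png");g=cv2.cvtColor(im,cv2.COLOR_BGR2GRAY);C=cam("wrist")
bl,n1=line(edgepts(g,0,235,251,range(145,288,3)));bt,n2=line(edgepts(g,1,128,150,range(250,380,3)));bb,n3=line(edgepts(g,1,285,305,range(250,375,3)))
print(n1,n2,n3)
P=plane(C,[meet(bl,bt),meet(bl,bb)],.02)*1000;print("base left corners",meet(bl,bt),meet(bl,bb),P.round(1),np.linalg.norm(P[0]-P[1]))
d=P[0]-P[1];yaw=np.arctan2(d[1],d[0]);print("base yaw",np.degrees(yaw));
m=(P[0]+P[1])/2; print("centre from base",m[:2]+55*np.array([np.sin(yaw),-np.cos(yaw)]))
L,a=line(edgepts(g,0,272,290,range(185,260,3)));Rr,b=line(edgepts(g,0,342,362,range(185,260,3)));T,c=line(edgepts(g,1,168,183,range(290,346,3)));B,e=line(edgepts(g,1,258,275,range(288,344,3)))
print(a,b,c,e);uv=np.array([meet(L,T),meet(Rr,T),meet(Rr,B),meet(L,B)]);print(uv.round(1))
Q=plane(C,uv,.02)*1000;print(Q.round(1),[np.linalg.norm(Q[i]-Q[(i+1)%4]).round(1) for i in range(4)],Q.mean(0),rect(Q/1000))
tp=np.array([[167,178],[285,160],[317,314],[203,332]])/5+[460,220]
for i in range(4): print(tri(C,uv[i],cam("top"),tp[i]))
cv2.imwrite("pics/w1c.png",cv2.resize(im[120:310,230:410],None,fx=3,fy=3,interpolation=0))
E
```

```text
47 44 42
base left corners [241.73599698 135.47918454] [243.19308627 293.57096087] [[ 541.2 -206.2   20. ]
 [ 421.7 -227.5   20. ]] 121.45372900656821
base yaw 10.11574528838902
centre from base [ 491.09963757 -271.00340095]
14 22 9 19
[[287.6 175.4]
 [354.6 180.1]
 [348.7 265. ]
 [283.3 262.3]]
[[ 520.9 -243.4   20. ]
 [ 528.3 -291.7   20. ]
 [ 463.5 -303.4   20. ]
 [ 454.5 -253.4   20. ]] [np.float64(48.9), np.float64(65.8), np.float64(50.8), np.float64(67.1)] [ 491.80490183 -272.9924787    20.        ] (array([ 492. , -272.5]), array([67.1, 50.8]), 10.2)
(array([ 0.51994262, -0.24225761,  0.00828202]), np.float64(0.00096679790297684))
(array([ 0.52808822, -0.29186083,  0.01709617]), np.float64(0.00023877922898913405))
(array([ 0.46067838, -0.30483722,  0.01159475]), np.float64(6.75730734805128e-05))
(array([ 0.45202545, -0.25359596,  0.01362168]), np.float64(0.000264922945666285))
```

View pics/w1c.png

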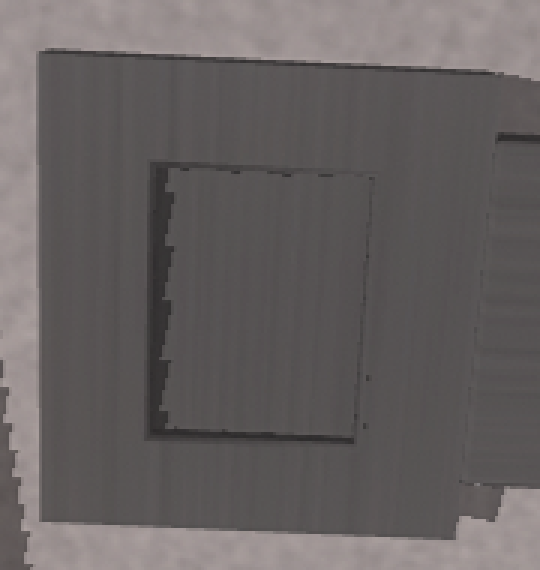

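Run:
```python
from h import *
C=cam("wrist");f=lambda a:np.array(a)/3+[230,120]-0.17
for n,a in(("base",[[38.5,52],[493,74],[457,538],[40.5,521]]),("pocket",[[149.5,161],[376,172],[359,442],[146.5,440]])):
    Q=plane(C,f(a),.02)*1000
    print(n,Q[:,:2].round(1).tolist(),[np.linalg.norm(Q[i]-Q[(i+1)%4]).round(1) for i in range(4)],Q.mean(0).round(1),rect(Q/1000))
    for i,j in((3,0),(2,1)): d=Q[j]-Q[i];print(np.degrees(np.arctan2(d[1],d[0])))
    for i,j in((1,0),(2,3)): d=Q[j]-Q[i];print(np.degrees(np.arctan2(d[1],d[0]))-90)
```

```text
base [[540.2, -207.0], [559.0, -312.9], [441.3, -336.5], [421.7, -227.6]] [np.float64(107.6), np.float64(120.0), np.float64(110.6), np.float64(120.3)] [ 490.5 -271.    20. ] (array([ 490.7, -271.4]), array([120.3, 110.6]), 10.2)
9.86082837988517
11.31104385255313
10.028003552713969
10.164842907064028
pocket [[520.9, -237.5], [530.4, -291.6], [461.9, -304.5], [450.3, -250.6]] [np.float64(54.9), np.float64(69.7), np.float64(55.1), np.float64(71.8)] [ 490.9 -271.    20. ] (array([ 490.7, -271.1]), array([71.8, 55.1]), 10.5)
10.519114698906195
10.642793529533728
9.950940605822112
12.137226345037988
```

step_arm(
  motion=[
    [1, 0.1, -0.71, 0, 0, 0, 0],
    [1, 0.1, -0.71, 0, 0, 0, 0],
    [1, 0.1, -0.71, 0, 0, 0, 0],
  ],
)

```text
time_s: 1.87
tool_pos: [0.4791, -0.1809, 0.1736]
ee_rot: [-179.7, 0.1, 12.7]
contact_force: [-0.4, 0.5, -0.4]
width: 1.001
grasp_force: 0.0
```

step_arm(
  motion=[
    [1, 0.1, -0.71, 0, 0, 0, 0],
    [1, 0.1, -0.71, 0, 0, 0, 0],
    [1, 0.1, -0.71, 0, 0, 0, 0],
  ],
)

```text
time_s: 2.12
tool_pos: [0.4725, -0.0953, 0.1739]
ee_rot: [-179.8, 0.1, 12.8]
contact_force: [-0.4, -0.9, -0.9]
width: 1.001
grasp_force: 0.0
```

step_arm(
  motion=[
    [1, 0.1, -0.71, 0, 0, 0, 0.027],
    [1, 0.1, -0.71, 0, 0, 0, 0.027],
    [1, 0.1, -0.71, 0, 0, 0, 0.027],
    [1, 0.1, -0.71, 0, 0, 0, 0.027],
    [1, 0.1, -0.71, 0, 0, 0, 0.027],
  ],
)

```text
time_s: 2.53
tool_pos: [0.4684, -0.0152, 0.1741]
ee_rot: [179.9, -0.0, 7.9]
contact_force: [1.1, 0.3, -1.3]
width: 0.999
grasp_force: 0.0
```

```bash
cat >> h.py <<'E'
def go(st,xy,z,yaw):
    """numbers for step_arm from measured pose to a world pose, tool down"""
    y0=np.radians(st["ee_rot"][2]); d=np.r_[xy,z]-st["tool_pos"]
    x=np.array([np.cos(y0),np.sin(y0)]); y=np.array([np.sin(y0),-np.cos(y0)])
    dy=(yaw-st["ee_rot"][2]+180)%360-180
    return np.round([d[:2]@x/.12,d[:2]@y/.12,-d[2]/.12,-dy/180],3)
E
python3 - <<'E'
from h import *
C,im,st=shot("wrist","w2")
print(st["time_s"],st["tool_pos"],st["ee_rot"])
h=cv2.cvtColor(im,cv2.COLOR_BGR2HSV)
m=(h[...,1]<40)&(h[...,2]>190);m[320:]=0
for c in blobs(m,400): print(cv2.boundingRect(c),cv2.contourArea(c),rect(plane(C,c[:,0],.014)))
g=cv2.cvtColor(im,cv2.COLOR_BGR2GRAY)
print(g[100:280:20,320], g[220,220:420:10])
E
```

```text
2.5333 [ 0.46843013 -0.01523505  0.17406853] [ 1.79887748e+02 -3.65275226e-02  7.86271598e+00]
(285, 183, 66, 82) 5087.0 (array([468.1, -16.4]), array([64.4, 49. ]), 8.1)
[148 147 133 126 101 198 197 197 197] [130 126 134 136 136 133 134 197 197 197 197 197 196 162  81 130 129 133
 126 136]
```

View pics/w2.png

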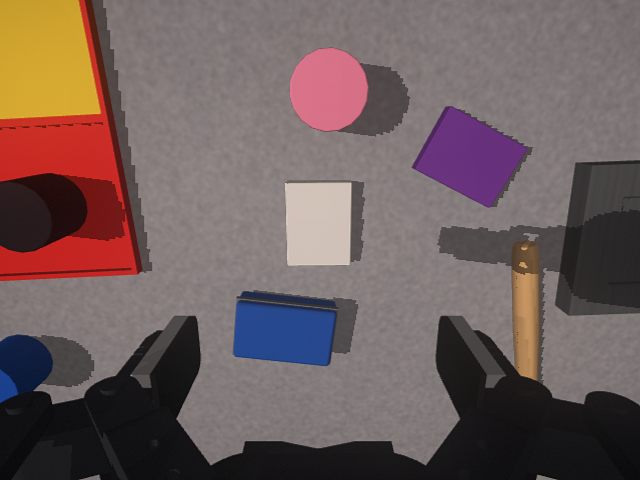

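The wrist view shows the white tile at u=285–351, v=182–265. Its centre is (468.1, −16.4) mm, its yaw is 8.1° and it measures 64 x 49 mm, so it checks out. I'll descend and grip it so the fingertips stay about 7 mm above its underside.

step_arm(
  motion=[
    [1, 0, 0.009, 0.96, 0, 0, 0],
    [1, 0, 0.009, 0.96, 0, 0, 0],
    [1, 0, 0.009, 0.96, 0, 0, 0],
    [1, 0, 0.009, 0.96, 0, 0, 0],
  ],
)

```text
time_s: 2.92
tool_pos: [0.4637, -0.016, 0.0535]
ee_rot: [-179.8, 0.7, 7.7]
contact_force: [-0.9, -0.1, -0.7]
width: 0.995
grasp_force: 0.0
```

step_arm(
  motion=[
    [1, 0, 0, 0.2, 0, 0, 0],
    [1, 0, 0, 0.4, 0, 0, 0],
    [1, 0, 0, 0.46, 0, 0, 0],
    [1, 0, 0, 0.46, 0, 0, 0],
    [1, 0, 0, 0.46, 0, 0, 0],
  ],
)

```text
time_s: 3.33
tool_pos: [0.4695, -0.0156, 0.0043]
ee_rot: [180.0, -0.1, 7.8]
contact_force: [0.7, 0.4, -0.4]
width: 0.998
grasp_force: 0.0
```

step_arm(
  motion=[
    [-1, 0, 0, 0, 0, 0, 0],
    [-1, 0, 0, 0, 0, 0, 0],
    [-1, 0, 0, 0, 0, 0, 0],
    [-1, 0, 0, 0, 0, 0, 0],
    [-1, 0, 0, 0, 0, 0, 0],
    [-1, 0, 0, 0, 0, 0, 0],
    [-1, 0, 0, 0, 0, 0, 0],
    [-1, 0, 0, 0, 0, 0, 0],
  ],
  force=40,
)

```text
time_s: 4.0
tool_pos: [0.4693, -0.0148, 0.0048]
ee_rot: [179.9, -0.1, 7.9]
contact_force: [-0.8, -0.1, 6.7]
width: 0.568
grasp_force: 40.7
```

step_arm(
  motion=[
    [-1, 0, 0, 0.0, 0, 0, 0],
    [-1, 0, 0, -0.2, 0, 0, 0],
    [-1, 0, 0, -0.5, 0, 0, 0],
    [-1, 0, 0, -0.8, 0, 0, 0],
    [-1, 0, 0, -0.8, 0, 0, 0],
  ],
)

```text
time_s: 4.42
tool_pos: [0.4732, -0.0153, 0.1058]
ee_rot: [179.8, -0.7, 7.9]
contact_force: [1.9, 1.1, -0.2]
width: 0.569
grasp_force: 42.8
```

step_arm(
  motion=[
    [-1, -0.02, 0.3, 0, 0, 0, 0],
    [-1, -0.04, 0.71, 0, 0, 0, 0],
    [-1, -0.04, 0.71, 0, 0, 0, 0],
    [-1, -0.04, 0.71, 0, 0, 0, 0],
  ],
)

```text
time_s: 4.75
tool_pos: [0.476, -0.1021, 0.0996]
ee_rot: [179.9, -0.1, 7.7]
contact_force: [-0.3, 0.8, -1.1]
width: 0.569
grasp_force: 42.7
```

step_arm(
  motion=[
    [-1, -0.04, 0.4, 0, 0, 0, 0],
    [-1, -0.04, 0.71, 0, 0, 0, 0],
    [-1, -0.04, 0.71, 0, 0, 0, 0],
    [-1, -0.04, 0.71, 0, 0, 0, 0],
  ],
)

```text
time_s: 5.08
tool_pos: [0.4825, -0.1857, 0.0991]
ee_rot: [-180.0, -0.0, 7.7]
contact_force: [0.4, 0.8, -1.6]
width: 0.566
grasp_force: 42.7
```

step_arm(
  motion=[
    [-1, -0.04, 0.4, 0, 0, 0, -0.013],
    [-1, -0.04, 0.71, 0, 0, 0, -0.013],
    [-1, -0.04, 0.71, 0, 0, 0, -0.013],
    [-1, -0.04, 0.71, 0, 0, 0, -0.013],
    [-1, -0.04, 0.71, 0, 0, 0, -0.013],
    [-1, -0.04, 0.71, 0, 0, 0, -0.013],
  ],
)

```text
time_s: 5.58
tool_pos: [0.4883, -0.2672, 0.0989]
ee_rot: [-179.9, 0.1, 10.3]
contact_force: [-0.7, 0.2, -0.8]
width: 0.567
grasp_force: 42.7
```

Run:
```python
from h import *
C,im,st=shot("wrist","w3")
print(st["time_s"],st["tool_pos"],st["ee_rot"],st["width"],st["grasp_force"],st["contact_force"])
```

```text
5.5833 [ 0.48832969 -0.26716724  0.0989072 ] [-1.79860486e+02  7.29744185e-02  1.02763102e+01] 0.5674145531035024 42.733694314956665 [-0.73770338  0.16262678 -0.7787018 ]
```

View pics/w3.png

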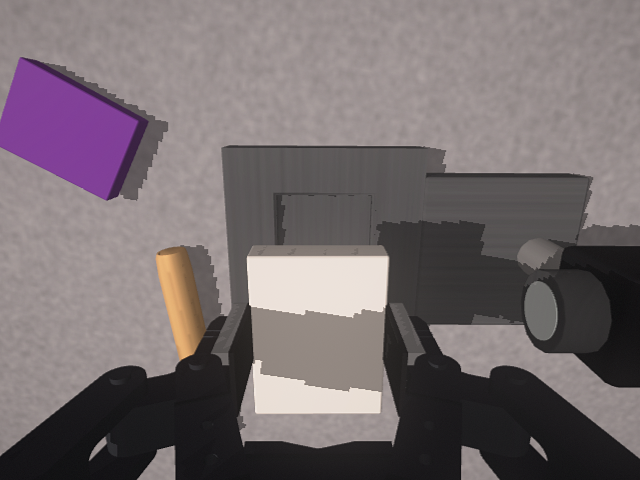

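The held tile is visible, with top-face corners near (248,256), (388,257), (381,412) and (255,412). I'll find its pose in the tool frame from these.

Run:
```python
from h import *
im=cv2.imread("pics/w3.png");g=cv2.cvtColor(im,cv2.COLOR_BGR2GRAY);st=observe();C=cam("wrist",st);c=get_calibration("wrist");K=np.array(c["mtx"]);H=np.array(c["hand_eye"])
L,a=line(edgepts(g,0,238,262,list(range(260,304,2))+list(range(390,408,2)),1));Rr,b=line(edgepts(g,0,374,394,list(range(262,304,2))+list(range(392,408,2)),-1))
T,t=line(edgepts(g,1,250,262,range(256,380,4),1));B,e=line(edgepts(g,1,404,420,range(262,376,4),-1))
uv=np.array([meet(L,T),meet(Rr,T),meet(Rr,B),meet(L,B)]);print(a,b,t,e,uv.round(1))
o=np.array([[33,25,0],[33,-25,0],[-33,-25,0],[-33,25,0.]])/1000  # tile frame, z up
ok,r,tv=cv2.solvePnP(o,uv,K,None,flags=cv2.SOLVEPNP_IPPE);Rm=H[:3,:3]@cv2.Rodrigues(r)[0];p=H[:3,:3]@tv[:,0]+H[:3,3]
print("tool frame: centre top mm",(p*1000).round(2),"axes x",Rm[:,0].round(3),"z",Rm[:,2].round(3))
for z in (st["tool_pos"][2]+.007,st["tool_pos"][2]+.010):
    Q=plane(C,uv,z);print(z,rect(Q),(Q.mean(0)[:2]*1000).round(1),[np.linalg.norm(Q[i]-Q[(i+1)%4]).round(4) for i in range(4)])
```

```text
17 21 31 29 [[247.9 255.9]
 [388.6 255.8]
 [379.8 412.9]
 [242.4 413.2]]
tool frame: centre top mm [  0.43   0.06 -14.01] axes x [ 0.997  0.042 -0.067] z [-0.069  0.065 -0.995]
0.10603853485292926 (array([ 485.1, -266.3]), array([67. , 55.3]), 10.2) [ 485.4 -267.6] [np.float64(0.0498), np.float64(0.0667), np.float64(0.0553), np.float64(0.067)]
0.10903853485292925 (array([ 486.8, -266. ]), array([65.5, 54.1]), 10.2) [ 487.1 -267.3] [np.float64(0.0487), np.float64(0.0652), np.float64(0.0541), np.float64(0.0656)]
```

Run:
```python
from h import *
im=cv2.imread("pics/w3.png");g=cv2.cvtColor(im,cv2.COLOR_BGR2GRAY);st=observe();C=cam("wrist",st);c=get_calibration("wrist");K=np.array(c["mtx"]);H=np.array(c["hand_eye"])
l1=edgepts(g,0,243,254,range(260,302,2),1);l2=edgepts(g,0,250,260,range(392,410,2),1);print(l1[::5].round(1).tolist(),l2.round(1).tolist())
L,a=line(np.r_[l1,l2]);r2=edgepts(g,0,376,388,range(392,410,2),-1);print(r2.round(1).tolist())
Rr,b=line(np.r_[edgepts(g,0,382,394,range(262,302,2),-1),r2])
T,t=line(edgepts(g,1,250,262,range(256,380,4),1));B,e=line(edgepts(g,1,404,420,range(262,376,4),-1))
uv=np.array([meet(L,T),meet(Rr,T),meet(Rr,B),meet(L,B)]);print(a,b,t,e,uv.round(1))
o=np.array([[33,25,0],[33,-25,0],[-33,-25,0],[-33,25,0.]])/1000
ok,r,tv=cv2.solvePnP(o,uv,K,None,flags=cv2.SOLVEPNP_IPPE);Rm=H[:3,:3]@cv2.Rodrigues(r)[0];p=H[:3,:3]@tv[:,0]+H[:3,3]
print("tool frame: centre top mm",(p*1000).round(2),"axes x",Rm[:,0].round(3),"z",Rm[:,2].round(3))
for z in (.006,.008,.01,.012):
    Q=plane(C,uv,st["tool_pos"][2]+z);print(z,rect(Q),(Q.mean(0)[:2]*1000).round(1),[np.linalg.norm(Q[i]-Q[(i+1)%4]).round(4) for i in range(4)])
```

```text
[[246.2, 260.0], [246.8, 270.0], [247.3, 280.0], [247.9, 290.0], [248.3, 300.0]] [[253.7, 392.0], [253.7, 394.0], [253.8, 396.0], [254.0, 398.0], [254.1, 400.0], [254.2, 402.0], [254.7, 404.0], [254.7, 406.0], [254.7, 408.0]]
[[380.8, 392.0], [380.8, 394.0], [380.2, 396.0], [380.2, 398.0], [380.1, 400.0], [380.1, 402.0], [380.0, 404.0], [380.0, 406.0], [379.9, 408.0]]
30 29 31 29 [[246.  255.9]
 [388.6 255.8]
 [379.5 412.9]
 [254.9 413.2]]
tool frame: centre top mm [-2.51  0.76 -7.93] axes x [1.    0.001 0.006] z [ 0.006  0.005 -1.   ]
0.006 (array([ 485. , -268.8]), array([67.3, 50.9]), 10.3) [ 485.  -268.7] [np.float64(0.0509), np.float64(0.0671), np.float64(0.0505), np.float64(0.0673)]
0.008 (array([ 486.1, -268.6]), array([66.3, 50.2]), 10.4) [ 486.1 -268.5] [np.float64(0.0502), np.float64(0.0662), np.float64(0.0498), np.float64(0.0663)]
0.01 (array([ 487.3, -268.4]), array([65.3, 49.4]), 10.3) [ 487.3 -268.3] [np.float64(0.0494), np.float64(0.0652), np.float64(0.049), np.float64(0.0653)]
0.012 (array([ 488.4, -268.2]), array([64.3, 48.7]), 10.3) [ 488.4 -268.1] [np.float64(0.0487), np.float64(0.0642), np.float64(0.0483), np.float64(0.0643)]
```

Run:
```python
from h import *
im=cv2.imread("pics/w3.png");g=cv2.cvtColor(im,cv2.COLOR_BGR2GRAY);st=observe();C=cam("wrist",st)
y=np.radians(10.3);ex=np.array([np.cos(y),np.sin(y)]);ey=np.array([-np.sin(y),np.cos(y)])
for nm,pc in(("cur",np.array([.4907,-.2711])),):
  for n,a,b in(("base",.06,.055),("pocket",.0345,.0265)):
    P=[np.r_[pc+s*a*ex+t*b*ey,.02] for s,t in((1,1),(1,-1),(-1,1),(-1,-1))];print(n,"predicted px",proj(C,P).round(1).tolist())
cv2.imwrite("pics/w3c.png",cv2.resize(im[140:330,215:445],None,fx=3.4,fy=3.0,interpolation=0))
bl=edgepts(g,0,215,232,range(160,300,4));bt=edgepts(g,1,140,156,range(235,400,5));print(bl[::6].round(1).tolist(),bt[::6].round(1).tolist())
```

```text
base predicted px [[221.0, 149.0], [427.0, 148.9], [234.7, 347.0], [411.9, 347.2]]
pocket predicted px [[275.8, 196.3], [371.7, 196.2], [279.4, 309.7], [367.3, 309.8]]
[[221.9, 160.0], [223.1, 184.0], [224.9, 208.0], [226.1, 232.0], [227.9, 256.0], [216.8, 280.0]] [[235.0, 144.8], [265.0, 145.0], [295.0, 145.0], [325.0, 145.2], [355.0, 145.2], [385.0, 145.6]]
```

View pics/w3c.png

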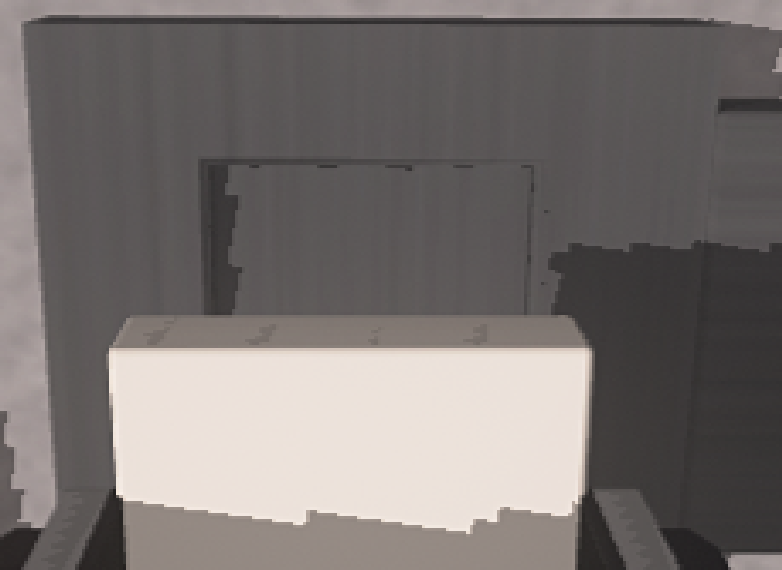

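The pocket rim is at (274.4,193.3) to (376,194). That is about 1.5 mm wider than nominal all round, which suggests a chamfer. The shift needed is about 3.9 mm in tool x and 3.7 mm in tool y, and then I'll lower.

step_arm(
  motion=[
    [-1, 0.033, 0.03, 0.1, 0, 0, 0],
    [-1, 0.033, 0.03, 0.35, 0, 0, 0],
    [-1, 0.033, 0.03, 0.55, 0, 0, 0],
    [-1, 0.033, 0.03, 0.57, 0, 0, 0],
    [-1, 0.033, 0.03, 0.57, 0, 0, 0],
    [-1, 0.033, 0.03, 0.57, 0, 0, 0],
  ],
)

```text
time_s: 6.13
tool_pos: [0.4942, -0.2726, 0.0312]
ee_rot: [180.0, -0.0, 10.2]
contact_force: [0.8, 0.4, -1.3]
width: 0.568
grasp_force: 42.7
```

step_arm(
  motion=[
    [-1, 0, 0, 0.02, 0, 0, 0],
    [-1, 0, 0, 0.03, 0, 0, 0],
    [-1, 0, 0, 0.04, 0, 0, 0],
    [-1, 0, 0, 0.05, 0, 0, 0],
    [-1, 0, 0, 0.05, 0, 0, 0],
  ],
)

```text
time_s: 6.55
tool_pos: [0.4937, -0.2727, 0.0251]
ee_rot: [180.0, -0.0, 10.2]
contact_force: [-0.9, 0.3, -0.5]
width: 0.569
grasp_force: 42.7
```

step_arm(
  motion=[
    [-1, 0, 0, 0.01, 0, 0, 0],
    [-1, 0, 0, 0.02, 0, 0, 0],
    [-1, 0, 0, 0.02, 0, 0, 0],
  ],
)

```text
time_s: 6.8
tool_pos: [0.4938, -0.2729, 0.0246]
ee_rot: [179.9, -0.0, 10.2]
contact_force: [-3.5, 3.5, 12.9]
width: 0.574
grasp_force: 44.1
```

The arm had not settled when I measured, so it now sits about 2.7 mm off in tool y and the tile is resting on the rim. I'll raise it, correct and lower again.

step_arm(
  motion=[
    [-1, 0, 0, -0.03, 0, 0, 0],
    [-1, -0.005, -0.023, -0.03, 0, 0, 0],
    [-1, -0.005, -0.023, -0.03, 0, 0, 0],
    [-1, -0.005, -0.023, -0.03, 0, 0, 0],
  ],
)

```text
time_s: 7.13
tool_pos: [0.4922, -0.2697, 0.0258]
ee_rot: [-180.0, 0.0, 10.2]
contact_force: [-0.2, 0.3, -1.2]
width: 0.571
grasp_force: 42.7
```

step_arm(
  motion=[
    [-1, 0, 0, 0.01, 0, 0, 0],
    [-1, 0, 0, 0.02, 0, 0, 0],
    [-1, 0, 0, 0.03, 0, 0, 0],
    [-1, 0, 0, 0.03, 0, 0, 0],
    [-1, 0, 0, 0.03, 0, 0, 0],
  ],
)

```text
time_s: 7.55
tool_pos: [0.4924, -0.27, 0.0222]
ee_rot: [-180.0, 0.0, 10.2]
contact_force: [0.3, 0.1, -1.0]
width: 0.573
grasp_force: 42.7
```

step_arm(
  motion=[
    [-1, 0, 0, 0.01, 0, 0, 0],
    [-1, 0, 0, 0.02, 0, 0, 0],
    [-1, 0, 0, 0.02, 0, 0, 0],
  ],
)

```text
time_s: 7.8
tool_pos: [0.4924, -0.27, 0.0199]
ee_rot: [-180.0, 0.0, 10.2]
contact_force: [0.0, 0.0, -0.2]
width: 0.567
grasp_force: 42.7
```

It's in the pocket. I'll finish lowering, release, lift clear and look.

step_arm(
  motion=[
    [-1, 0, 0, 0.01, 0, 0, 0],
    [-1, 0, 0, 0.01, 0, 0, 0],
    [-1, 0, 0, 0.01, 0, 0, 0],
  ],
)

```text
time_s: 8.05
tool_pos: [0.4926, -0.2701, 0.0189]
ee_rot: [180.0, -0.0, 10.2]
contact_force: [0.3, -0.3, -0.6]
width: 0.569
grasp_force: 42.7
```

step_arm(
  motion=[
    [0, 0, 0, 0, 0, 0, 0],
    [0, 0, 0, 0, 0, 0, 0],
    [1, 0, 0, 0, 0, 0, 0],
    [1, 0, 0, 0, 0, 0, 0],
    [1, 0, 0, 0, 0, 0, 0],
    [1, 0, 0, 0, 0, 0, 0],
  ],
)

```text
time_s: 8.55
tool_pos: [0.4926, -0.2701, 0.019]
ee_rot: [180.0, -0.0, 10.2]
contact_force: [0.5, 0.0, -0.4]
width: 0.998
grasp_force: 0.0
```

step_arm(
  motion=[
    [1, 0, 0, -0.1, 0, 0, 0],
    [1, 0, 0, -0.4, 0, 0, 0],
    [1, 0, 0, -0.7, 0, 0, 0],
    [1, 0, 0, -1, 0, 0, 0],
    [1, 0, 0, -1, 0, 0, 0],
    [1, 0, 0, -1, 0, 0, 0],
    [1, 0, 0, -1, 0, 0, 0],
  ],
)

```text
time_s: 9.13
tool_pos: [0.4921, -0.2698, 0.1387]
ee_rot: [-180.0, 0.0, 10.2]
contact_force: [-0.3, -0.1, -0.3]
width: 1.003
grasp_force: 0.0
```

Run:
```python
from h import *
C,im,st=shot("wrist","w4")
print(st["time_s"],st["tool_pos"],st["ee_rot"],st["qvel"].round(1))
h=cv2.cvtColor(im,cv2.COLOR_BGR2HSV);g=h[...,2]
m=(h[...,1]<40)&(g>150);m[330:]=0
for c in blobs(m,1000):
    print(cv2.boundingRect(c),cv2.contourArea(c),rect(plane(C,c[:,0],.028)),rect(plane(C,c[:,0],.032)))
    print(cv2.approxPolyDP(c,4,True)[:,0].tolist())
```

```text
9.1333 [ 0.49212865 -0.26976347  0.13873863] [-1.79991432e+02  1.52848248e-02  1.01992636e+01] [-0.1  1.3  1.6  0.1 -0.   0. ]
(388, 302, 98, 28) 1238.5 (array([ 454.6, -360.5]), array([66.2, 20.6]), -79.8) (array([ 456.4, -358.9]), array([65.1, 20.3]), -79.8)
[[388, 324], [390, 329], [430, 329], [437, 325], [430, 320], [432, 313], [442, 308], [465, 315], [474, 325], [471, 309], [476, 306], [480, 313], [485, 307], [482, 302], [455, 302], [455, 312], [439, 302], [431, 308], [429, 302], [412, 302], [411, 309], [416, 304], [420, 311], [397, 311], [396, 321]]
(279, 195, 79, 96) 7134.0 (array([ 491., -271.]), array([65. , 49.7]), 10.3) (array([ 492.2, -270.8]), array([63.9, 48.9]), 10.3)
[[279, 195], [282, 290], [354, 290], [357, 195]]
(82, 164, 153, 164) 6770.0 (array([ 474.6, -165.9]), array([114.4,  83.5]), -24.2) (array([ 476. , -167.4]), array([112.6,  82.2]), -24.2)
[[193, 164], [187, 173], [194, 180], [182, 180], [179, 186], [185, 198], [217, 219], [191, 221], [190, 206], [183, 209], [189, 218], [177, 210], [171, 215], [172, 203], [163, 211], [166, 185], [171, 198], [177, 190], [17
[... 784 characters left out ...]
22], [152, 327], [162, 326], [161, 308], [148, 304], [150, 297], [160, 300], [166, 290], [165, 306], [182, 302], [177, 314], [185, 314], [178, 274], [168, 271], [170, 247], [155, 247], [154, 256], [158, 253], [162, 259], [157, 262], [147, 255], [154, 243], [147, 241], [146, 246], [145, 239], [156, 239], [159, 232], [171, 234], [172, 228], [160, 228], [167, 223], [179, 226], [167, 236], [170, 243], [188, 229], [207, 234], [207, 223], [223, 226], [219, 242], [234, 235], [234, 225], [225, 225], [233, 218], [226, 213], [232, 193], [217, 191], [216, 198], [225, 197], [221, 204], [214, 202], [221, 209], [205, 207], [204, 191], [198, 196], [189, 193], [192, 186], [207, 184], [197, 179], [203, 172]]
```

View pics/w4.png

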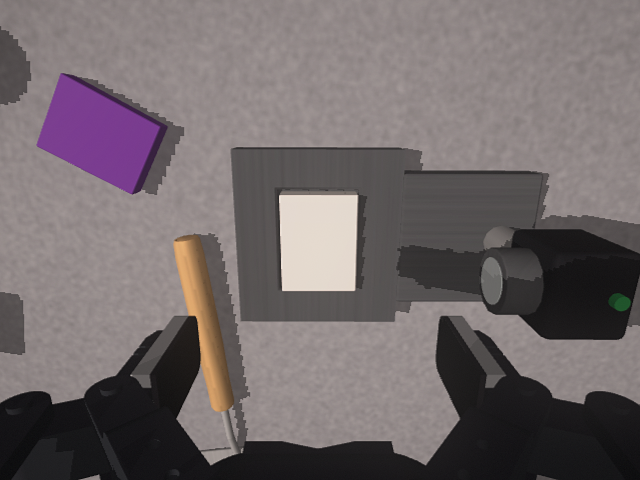

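The white tile sits in the pocket outline at (279–357, 195–290). Its centre is (491,−271) mm, its yaw is 10.3° and its size matches the seated height. Next I'll go over the mounts.

step_arm(
  motion=[
    [1, 0.07, -0.85, -0.06, 0, 0, 0],
    [1, 0.07, -0.85, -0.06, 0, 0, 0],
    [1, 0.07, -0.85, -0.06, 0, 0, 0],
  ],
)

```text
time_s: 9.43
tool_pos: [0.48, -0.1639, 0.144]
ee_rot: [-179.7, 0.3, 10.2]
contact_force: [-0.2, -0.5, -0.8]
width: 1.0
grasp_force: 0.0
```

step_arm(
  motion=[
    [1, 0.07, -0.85, -0.06, 0, 0, 0],
    [1, 0.07, -0.85, -0.06, 0, 0, 0],
    [1, 0.07, -0.85, -0.06, 0, 0, 0],
  ],
)

```text
time_s: 9.68
tool_pos: [0.4702, -0.062, 0.1516]
ee_rot: [-179.7, 0.2, 10.3]
contact_force: [-0.4, -0.4, 0.1]
width: 1.0
grasp_force: 0.0
```

step_arm(
  motion=[
    [1, 0.07, -0.85, -0.06, 0, 0, 0],
    [1, 0.07, -0.85, -0.06, 0, 0, 0],
    [1, 0.07, -0.85, -0.06, 0, 0, 0],
  ],
)

```text
time_s: 9.93
tool_pos: [0.4607, 0.0394, 0.159]
ee_rot: [-179.8, 0.2, 10.3]
contact_force: [-0.4, 0.1, 0.5]
width: 0.999
grasp_force: 0.0
```

step_arm(
  motion=[
    [1, 0.07, -0.85, -0.06, 0, 0, 0],
    [1, 0.07, -0.85, -0.06, 0, 0, 0],
    [1, 0.07, -0.85, -0.06, 0, 0, 0],
  ],
)

```text
time_s: 10.18
tool_pos: [0.4514, 0.1411, 0.1663]
ee_rot: [-179.9, 0.2, 10.3]
contact_force: [0.2, -0.4, -0.5]
width: 0.998
grasp_force: 0.0
```

step_arm(
  motion=[
    [1, 0.07, -0.85, -0.06, 0, 0, 0],
    [1, 0.07, -0.85, -0.06, 0, 0, 0],
    [1, 0.07, -0.85, -0.06, 0, 0, 0],
    [1, 0.07, -0.85, -0.06, 0, 0, 0],
    [1, 0.07, -0.85, -0.06, 0, 0, 0],
    [1, 0.07, -0.85, -0.06, 0, 0, 0],
  ],
)

```text
time_s: 10.68
tool_pos: [0.4427, 0.2384, 0.1735]
ee_rot: [179.9, 0.2, 10.2]
contact_force: [0.4, -0.4, 0.0]
width: 0.997
grasp_force: 0.0
```

```bash
cat >> h.py <<'E'
def weigh(n=12):
    F=[];E=[]
    for _ in range(n):
        capture("top"); o=observe(); F.append(o["contact_force"]);E.append(o["effort"])
    F=np.array(F);E=np.array(E); print("F",F.mean(0).round(2),"sd",F.std(0).round(2),"effort",E.mean(0).round(3),"q",o["joint_positions"].round(2),"w",o["width"],o["grasp_force"],o["time_s"])
E
python3 - <<'E'
from h import *
weigh(8)
C,im,st=shot("wrist","w5")
print(st["time_s"],st["tool_pos"],st["ee_rot"])
h=cv2.cvtColor(im,cv2.COLOR_BGR2HSV)
m=(im.max(2)<75);m[325:]=0
for c in blobs(m,500):
    print(cv2.boundingRect(c),cv2.contourArea(c))
red=((h[...,0]<10)|(h[...,0]>170))&(h[...,1]>120)
k=m&True
g=im.max(2);print(g[200:330:10,240:420:8])
E
```

```text
F [-0.05 -0.16  0.01] sd [0.48 0.31 0.44] effort [ 1.9200e-01 -3.5587e+01 -2.2628e+01  1.0000e-02  7.0000e-03 -2.0000e-03] q [ 2.0370e+01  1.2010e+01  9.9920e+01 -1.0000e-02  6.8070e+01  1.0024e+02] w 1.0020575431848588 0.0 11.0833
11.0833 [0.44374438 0.23871823 0.17492077] [ 1.79992356e+02 -5.59358728e-03  1.01332957e+01]
(352, 189, 76, 79) 4450.0
(211, 184, 76, 78) 4454.5
[[ 54  54  54  54  47  46 130 131 132 132 132 218 217 218 217  50  53  52
   53  55  50  61 129]
 [ 52  52  51  51  52  46 131 131 131 131 131 127 218 218 141  52  55  53
   51  52  52  51  51]
 [ 51  50  50  49  51  45 130 129 129 130 130 131 217 216  45  57  52  52
   51  50  49  48  48]
 [ 51  49  49  49  49  49 129 129 129 130 130 127 217 217 156  53  53  50
   51  49  48  48  48]
 [ 50  49  49  50  50  89 129 129 130 130 126 216 216 217 216  53  51  51
   48  49  49  48  47]
 [ 49  50  50  50  48 220 121 218 122 217 217 216 216 216 215  45  53  51
   50  49  48  43  41]
 [ 46  49  42 218 215 216 216 216 215 216 217 216 216 216 215 215  68  51
   50  51  49  43 215]
 [215 216 215 216 216 216 216 217 216 217 216 216 215 216 215 216 215 215
  215 214 215 214 214]
 [216 215 216 216 216 216 216 217 217 217 216 215 215 216 215 215 215 215
  215 215 214 215 214]
 [216 216 216 217 217 217 217 218 218 219 218 217 219 218 218 220 219 219
  219 220 219 206 201]
 [145 148 150 143 145 154 152 143 147 146 148 151 151 152 148 146 149 144
  147 148 156 147 152]
 [152 145 141 153 147 144 149 142 149 141 146 151 149 150 147 148 150 145
  156 152 149 148 148]
 [144 142 146 154 147 145 147 148 150 152 147 147 150 146 147 150 146 148
  149 148 150 148 150]]
```

```bash
cat >> h.py <<'E'
def mounts(C,im,st,z=.049,vmax=325,thr=75):
    m=(im.max(2)<thr);m[vmax:]=0; y=np.radians(st["ee_rot"][2])
    ex=np.array([np.cos(y),np.sin(y)]);ey=np.array([-np.sin(y),np.cos(y)]);o=C[1][:2,3];out=[]
    for c in blobs(m,1500):
        P=(plane(C,c[:,0],z)[:,:2]-o)@np.c_[ex,ey]
        s=np.sign(P[:,1].mean()); x=P[:,0].min()+.025; yy=s*((s*P[:,1]).max()-.025)
        out.append((cv2.boundingRect(c),(o+x*ex+yy*ey).round(4), np.ptp(P,axis=0).round(4)))
    return out
E
python3 - <<'E'
from h import *
st=observe();im=cv2.imread("pics/w5.png");C=cam("wrist",st)
for r in mounts(C,im,st): print(r)
h=cv2.cvtColor(im,cv2.COLOR_BGR2HSV)
y=(h[...,0]>20)&(h[...,0]<35)&(h[...,1]>150)&(h[...,2]>100)
for c in blobs(y,2000): print("yellow",cv2.boundingRect(c),rect(plane(C,c[:,0],.004)))
E
```

```text
((352, 189, 76, 79), array([0.4549, 0.1891]), array([0.0552, 0.0518]))
((211, 184, 76, 78), array([0.442 , 0.2869]), array([0.0541, 0.0519]))
yellow (170, 0, 296, 136) (array([552.5, 257.2]), array([203. ,  89.2]), -79.9)
```

step_arm(
  motion=[
    [1, 0.019, 0.423, 0.1, 0, 0, 0],
    [1, 0.019, 0.423, 0.4, 0, 0, 0],
    [1, 0.019, 0.423, 0.8, 0, 0, 0],
    [1, 0.019, 0.423, 0.8, 0, 0, 0],
    [1, 0.019, 0.423, 0.8, 0, 0, 0],
  ],
)

```text
time_s: 11.55
tool_pos: [0.4525, 0.189, 0.0768]
ee_rot: [180.0, 0.4, 10.2]
contact_force: [-0.1, 0.2, -0.4]
width: 0.999
grasp_force: 0.0
```

step_arm(
  motion=[
    [1, 0, 0, 0.2, 0, 0, 0],
    [1, 0, 0, 0.4, 0, 0, 0],
    [1, 0, 0, 0.54, 0, 0, 0],
    [1, 0, 0, 0.54, 0, 0, 0],
    [1, 0, 0, 0.54, 0, 0, 0],
  ],
)

```text
time_s: 11.97
tool_pos: [0.4559, 0.1904, 0.0153]
ee_rot: [-180.0, -0.1, 10.2]
contact_force: [-0.2, 0.8, 0.2]
width: 0.997
grasp_force: 0.0
```

step_arm(
  motion=[
    [-1, 0, 0, 0, 0, 0, 0],
    [-1, 0, 0, 0, 0, 0, 0],
    [-1, 0, 0, 0, 0, 0, 0],
    [-1, 0, 0, 0, 0, 0, 0],
    [-1, 0, 0, 0, 0, 0, 0],
    [-1, 0, 0, 0, 0, 0, 0],
    [-1, 0, 0, 0, 0, 0, 0],
    [-1, 0, 0, 0, 0, 0, 0],
  ],
  force=40,
)

```text
time_s: 12.63
tool_pos: [0.4561, 0.1901, 0.0158]
ee_rot: [-180.0, -0.2, 10.2]
contact_force: [-0.6, -0.4, 6.7]
width: 0.578
grasp_force: 41.3
```

Gripped. I'll lift and weigh it.

step_arm(
  motion=[
    [-1, 0, 0, -0.1, 0, 0, 0],
    [-1, 0, 0, -0.3, 0, 0, 0],
    [-1, 0, 0, -0.45, 0, 0, 0],
    [-1, 0, 0, -0.5, 0, 0, 0],
    [-1, 0, 0, -0.5, 0, 0, 0],
    [-1, 0, 0, -0.5, 0, 0, 0],
    [-1, 0, 0, -0.5, 0, 0, 0],
    [-1, 0, 0, -0.5, 0, 0, 0],
  ],
)

```text
time_s: 13.3
tool_pos: [0.4538, 0.1895, 0.0729]
ee_rot: [180.0, 0.1, 10.2]
contact_force: [0.2, -0.0, -2.5]
width: 0.577
grasp_force: 42.2
```

Run:
```python
from h import *
weigh(16); st=observe(); print(st["tool_pos"],st["ee_rot"])
```

```text
F [-0.29  0.13 -1.55] sd [0.44 0.53 0.35] effort [ 1.0000e-03 -3.7852e+01 -1.9025e+01 -0.0000e+00  1.2000e-02  0.0000e+00] q [ 14.55  17.18 109.46  -0.    53.35  94.36] w 0.5702245971419264 42.175456247859984 14.1
[0.45480128 0.18976053 0.07410844] [ 1.79996521e+02 -4.21218047e-03  1.01961132e+01]
```

Mount B weighs 1.55 N. The lighter one must press at least 1 N and the heavier weighs at least 1.27 N more, so B must be the lighter. Before placing it I'll check the clearance to the bottles.

Run:
```python
from h import *
T=cam("top")
print(plane(T,[[266,138]],.115),plane(T,[[314,122]],.085),plane(T,[[314,148]],.0),plane(T,[[270,158]],0.0))
```

```text
[[0.75133173 0.26123619 0.115     ]] [[0.7988115  0.16091301 0.085     ]] [[0.76656735 0.16206956 0.        ]] [[0.74137519 0.26294091 0.        ]]
```

step_arm(
  motion=[
    [-1, 0.2, 0, 0, 0, 0, 0],
    [-1, 0.5, 0, 0, 0, 0, 0],
    [-1, 0.8, 0, 0, 0, 0, 0],
    [-1, 1, 0, 0, 0, 0, 0],
    [-1, 1, 0, 0, 0, 0, 0],
    [-1, 1, 0, 0, 0, 0, 0],
  ],
)

```text
time_s: 14.6
tool_pos: [0.574, 0.2111, 0.0736]
ee_rot: [180.0, 0.0, 10.2]
contact_force: [-0.4, 0.4, -2.3]
width: 0.578
grasp_force: 42.2
```

step_arm(
  motion=[
    [-1, 0, 0, 0.15, 0, 0, 0],
    [-1, 0, 0, 0.3, 0, 0, 0],
    [-1, 0, 0, 0.4, 0, 0, 0],
    [-1, 0, 0, 0.45, 0, 0, 0],
    [-1, 0, 0, 0.47, 0, 0, 0],
    [-1, 0, 0, 0.48, 0, 0, 0],
    [-1, 0, 0, 0.482, 0, 0, 0],
    [-1, 0, 0, 0.482, 0, 0, 0],
  ],
)

```text
time_s: 15.27
tool_pos: [0.5733, 0.2111, 0.017]
ee_rot: [180.0, -0.1, 10.2]
contact_force: [0.8, 0.0, -0.6]
width: 0.576
grasp_force: 42.2
```

step_arm(
  motion=[
    [0, 0, 0, 0, 0, 0, 0],
    [0, 0, 0, 0, 0, 0, 0],
    [1, 0, 0, 0, 0, 0, 0],
    [1, 0, 0, 0, 0, 0, 0],
    [1, 0, 0, 0, 0, 0, 0],
    [1, 0, 0, 0, 0, 0, 0],
  ],
)

```text
time_s: 15.77
tool_pos: [0.5731, 0.2111, 0.0165]
ee_rot: [180.0, -0.0, 10.2]
contact_force: [0.3, 0.7, 0.5]
width: 0.998
grasp_force: 0.0
```

step_arm(
  motion=[
    [1, 0, 0, -0.1, 0, 0, 0],
    [1, 0, 0, -0.3, 0, 0, 0],
    [1, 0, 0, -0.6, 0, 0, 0],
    [1, 0, 0, -0.9, 0, 0, 0],
    [1, 0, 0, -1, 0, 0, 0],
    [1, 0, 0, -1, 0, 0, 0],
    [1, 0, 0, -1, 0, 0, 0],
  ],
)

```text
time_s: 16.35
tool_pos: [0.5731, 0.2111, 0.1369]
ee_rot: [180.0, -0.1, 10.2]
contact_force: [-1.2, 0.1, -1.3]
width: 1.0
grasp_force: 0.0
```

Run:
```python
from h import *
C,im,st=shot("wrist","w6"); print(st["time_s"],st["tool_pos"],st["ee_rot"])
for r in mounts(C,im,st): print(r)
t=capture("top");cv2.imwrite("pics/top6.png",t)
```

```text
16.35 [0.57310235 0.21106258 0.13686744] [ 1.79999288e+02 -9.02916737e-02  1.01987961e+01]
((278, 204, 81, 91), array([0.5721, 0.209 ]), array([0.0565, 0.0483]))
```

Mount B stands at (572,209) mm in the yellow half. Now I'll pick up mount A.

step_arm(
  motion=[
    [1, -0.964, -0.815, 0.1, 0, 0, 0],
    [1, -0.964, -0.815, 0.1, 0, 0, 0],
    [1, -0.964, -0.815, 0.1, 0, 0, 0],
    [1, -0.964, -0.815, 0.1, 0, 0, 0],
    [1, -0.964, -0.815, 0.1, 0, 0, 0],
    [1, -0.964, -0.815, 0.1, 0, 0, 0],
    [1, -0.964, -0.815, 0.1, 0, 0, 0],
  ],
)

```text
time_s: 17.03
tool_pos: [0.4419, 0.2866, 0.1233]
ee_rot: [179.9, 0.1, 10.2]
contact_force: [0.5, -0.2, -0.2]
width: 1.002
grasp_force: 0.0
```

step_arm(
  motion=[
    [1, 0, 0, 0.2, 0, 0, 0],
    [1, 0, 0, 0.5, 0, 0, 0],
    [1, 0, 0, 0.7, 0, 0, 0],
    [1, 0, 0, 0.85, 0, 0, 0],
    [1, 0, 0, 0.91, 0, 0, 0],
    [1, 0, 0, 0.91, 0, 0, 0],
    [1, 0, 0, 0.91, 0, 0, 0],
  ],
)

```text
time_s: 17.62
tool_pos: [0.4429, 0.2865, 0.015]
ee_rot: [180.0, -0.0, 10.1]
contact_force: [0.7, -0.5, -0.3]
width: 1.004
grasp_force: 0.0
```

step_arm(
  motion=[
    [-1, 0, 0, 0, 0, 0, 0],
    [-1, 0, 0, 0, 0, 0, 0],
    [-1, 0, 0, 0, 0, 0, 0],
    [-1, 0, 0, 0, 0, 0, 0],
    [-1, 0, 0, 0, 0, 0, 0],
    [-1, 0, 0, 0, 0, 0, 0],
    [-1, 0, 0, 0, 0, 0, 0],
    [-1, 0, 0, 0, 0, 0, 0],
  ],
  force=60,
)

```text
time_s: 18.28
tool_pos: [0.4429, 0.2875, 0.0166]
ee_rot: [-179.9, -0.2, 10.2]
contact_force: [0.5, 0.4, 5.0]
width: 0.572
grasp_force: 63.1
```

step_arm(
  motion=[
    [-1, 0, 0, -0.1, 0, 0, 0],
    [-1, 0, 0, -0.3, 0, 0, 0],
    [-1, 0, 0, -0.5, 0, 0, 0],
    [-1, 0, 0, -0.7, 0, 0, 0],
    [-1, 0, 0, -0.8, 0, 0, 0],
    [-1, 0, 0, -0.8, 0, 0, 0],
    [-1, 0, 0, -0.8, 0, 0, 0],
    [-1, 0, 0, -0.8, 0, 0, 0],
  ],
)

```text
time_s: 18.95
tool_pos: [0.4406, 0.2863, 0.1099]
ee_rot: [180.0, 0.1, 10.2]
contact_force: [-0.4, -0.1, -3.5]
width: 0.571
grasp_force: 63.1
```

Run:
```python
from h import *
weigh(12); st=observe(); print(st["tool_pos"],st["ee_rot"])
```

```text
F [-0.19  0.18 -3.48] sd [0.41 0.65 0.46] effort [ 9.0000e-03 -4.1106e+01 -2.1716e+01  2.0000e-03  2.4000e-02 -0.0000e+00] q [ 25.42  17.31 102.63  -0.    60.06 105.23] w 0.5684754261188326 63.07278059539385 19.55
[0.4417655  0.28679154 0.11095722] [1.79995000e+02 3.29193074e-03 1.01970648e+01]
```

A weighs 3.48 N against 1.55 N for B, so A is the heavier. I'll carry it to the photo point.

step_arm(
  motion=[
    [-1, -0.02, 0.2, 0, 0, 0, 0],
    [-1, -0.05, 0.5, 0, 0, 0, 0],
    [-1, -0.084, 0.8, 0, 0, 0, 0],
    [-1, -0.084, 0.93, 0, 0, 0, 0],
  ],
)

```text
time_s: 19.88
tool_pos: [0.4507, 0.1718, 0.1109]
ee_rot: [179.8, 0.1, 10.2]
contact_force: [-0.6, -1.0, -3.9]
width: 0.569
grasp_force: 64.7
```

step_arm(
  motion=[
    [-1, -0.03, 0.3, 0, 0, 0, 0],
    [-1, -0.06, 0.6, 0, 0, 0, 0],
    [-1, -0.084, 0.93, 0, 0, 0, 0],
  ],
)

```text
time_s: 20.13
tool_pos: [0.4612, 0.0626, 0.1113]
ee_rot: [-180.0, -0.0, 10.3]
contact_force: [0.8, -0.6, -3.6]
width: 0.574
grasp_force: 65.0
```

step_arm(
  motion=[
    [-1, -0.03, 0.3, 0, 0, 0, 0],
    [-1, -0.06, 0.6, 0, 0, 0, 0],
    [-1, -0.084, 0.93, 0, 0, 0, 0],
  ],
)

```text
time_s: 20.38
tool_pos: [0.4708, -0.0494, 0.1113]
ee_rot: [-180.0, -0.0, 10.2]
contact_force: [0.9, 0.1, -2.6]
width: 0.569
grasp_force: 65.0
```

step_arm(
  motion=[
    [-1, -0.03, 0.3, 0, 0, 0, 0],
    [-1, -0.06, 0.6, 0, 0, 0, 0],
    [-1, -0.084, 0.93, 0, 0, 0, 0],
  ],
)

```text
time_s: 20.63
tool_pos: [0.4806, -0.1611, 0.1112]
ee_rot: [-180.0, -0.0, 10.2]
contact_force: [1.4, 0.3, -3.1]
width: 0.574
grasp_force: 65.1
```

step_arm(
  motion=[
    [-1, -0.03, 0.3, 0, 0, 0, 0],
    [-1, -0.06, 0.6, 0.1, 0, 0, 0],
    [-1, -0.08, 0.8, 0.2, 0, 0, 0],
    [-1, -0.084, 0.93, 0.27, 0, 0, 0],
    [-1, -0.084, 0.93, 0.27, 0, 0, 0],
    [-1, -0.084, 0.93, 0.27, 0, 0, 0],
    [-1, -0.084, 0.93, 0.27, 0, 0, 0],
    [-1, -0.084, 0.93, 0.27, 0, 0, 0],
    [-1, -0.084, 0.93, 0.27, 0, 0, 0],
    [-1, -0.084, 0.93, 0.27, 0, 0, 0],
  ],
)

```text
time_s: 21.47
tool_pos: [0.4912, -0.2703, 0.0793]
ee_rot: [180.0, -0.0, 10.3]
contact_force: [-0.5, 0.4, -3.4]
width: 0.574
grasp_force: 64.9
```

Run:
```python
from h import *
weigh(4);st=observe(); print(st["tool_pos"],st["ee_rot"])
t=capture("top");s=capture("scene");a=np.vstack([cv2.resize(t[180:340,200:640],None,fx=1.6,fy=1.6,interpolation=2),cv2.resize(s[150:320,100:430],(704,340),interpolation=2)])
cv2.imwrite("pics/end.png",a)
```

```text
F [ 0.27 -0.44 -3.67] sd [0.31 0.5  0.36] effort [ 4.9000e-02 -4.4995e+01 -2.0901e+01 -4.0000e-03  1.3000e-02  1.0000e-03] q [-36.    21.84 100.78  -0.    57.35  43.77] w 0.5719808693144274 64.89277483080514 21.6667
[ 0.49106481 -0.27100193  0.07896221] [ 1.79975819e+02 -1.81517950e-02  1.02322814e+01]
```

View pics/end.png

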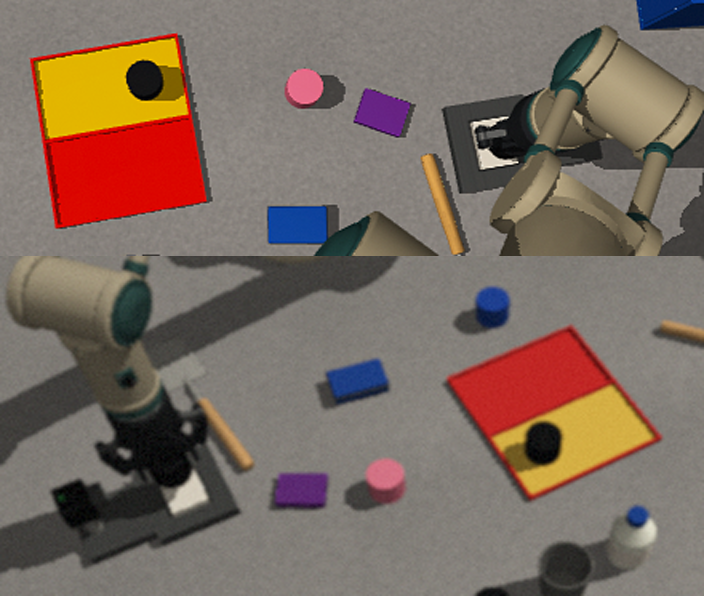

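The light mount stands in the yellow half at composite pixel (145,80). The tile is seated under the gripper near (495,140), and the heavy mount is held in front of the camera at (170,470). Everything else is undisturbed, so I'll hand in.

```bash
python3 -c "
from station import *
print(job_done())"
```

```text
the job is handed in; nothing more can be done
None
```

I handed the job in at about 22 s: the tile is seated, the lighter mount (1.55 N) stands in the yellow half, and the heavier one (about 3.5 N) is held at the photo point; the hand-in gave no verdict.

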